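# Surface-temperature check of a slide-drying bench

## Task

Do the surface check of the slide-drying bench: lift the pen-shaped surface thermometer out of its fork stand and set its foot inside each of the three engraved rings on the sloping plate, in the order left, middle, right as the robot sees them, each time square to the plate and with the springy foot lightly pressed part-way in for about two seconds so that the reading settles. Keep off the glass slides drying on the plate and do not disturb the things standing round about. Then hang the thermometer upright in the fork of its stand again, collar resting on the two prongs, and let go.

Things in the scene. Friction and masses are not known exactly. Their poses are not given: they have to be found in the camera images.
- probe_grip (a point): centre of the thermometer's grey handle, 22 mm (its x) by 26 mm (its y, the flat ribbed sides to grip) by 84 mm long, a small display on its -x side. z runs up the instrument from foot to handle (straight up in the stand). From here: 42 mm up to the handle's top, 48 mm down to the underside of the collar, 108 mm down to the face of the unpressed foot. Lifts straight up out of the fork
- probe: the whole thermometer, loose, 155 g give or take a third, 150 mm long: grey handle, below it a black collar 32 mm across and 6 mm thick, a steel stem 13 mm thick and 46 mm long, then the springy foot. Origin: centre of the collar's underside; axes as probe_grip. At the start it hangs in the stand's fork
- collar (a point): centre of the underside of the thermometer's collar (rests on the prongs when hung)
- foot_face (a point): centre of the flat face of the brass foot, a disc 11 mm across at the lower end of the thermometer, 60 mm below the underside of the collar while unpressed; z points up the instrument
- foot (a joint): how far the springy foot is pushed into the stem, m: 0 unpressed, 0.010 at its stop; the spring pushes with 1 N at first touch, 2.25 N at 5 mm, 3.5 N at 10 mm
- mark_left (a point): centre of the left engraved ring, on the surface of the bench's aluminium plate: a dark circle 22 mm across, line 1.6 mm wide, with a centre dot and four short ticks outside. x points up the slope (away from the robot), y to the left along the plate, z square out of the plate (up and towards the robot); the plate slopes 32 degrees from level. In the plate's upper half
- mark_middle (a point): centre of the middle engraved ring, in the plate's lower half, between the slides: 85 mm lower down the slope than the other two and half-way between them; axes as mark_left
- mark_right (a point): centre of the right engraved ring, in the plate's upper half, 160 mm to the right of the left one; axes as mark_left
- bench: the slide-drying bench, a white wedge-shaped casing fixed to the worktop, 180 mm deep (x), 260 mm wide (y), 30 mm high at the front (robot's side), 142 mm at the back; origin in the middle of its underside. The plate, 192 mm along the slope by 236 mm wide, covers its top and has an 8 mm high ledge along its lower edge
- slides: the five glass slides lying fixed on the plate, each 76 (up the slope) by 26 mm, 1.5 mm thick. Origin: centre of the plate's surface, axes as mark_left. Slide centres in this frame (x, y, mm): (-51, 87), (-51, 50), (-51, -52), (-51, -88), (53, 1); rings: left (50, 80), middle (-35, 0), right (50, -80)
- fork (a point): seat of the fork stand (fixed): centre between its two prongs, on their upper face, 85 mm above the worktop; z up. The 20 mm gap between the prongs is open above and to the stand's -x side. Each prong is 12 mm wide with a 4 mm high lip 17 mm in front (-x) of here; the column face is 21 mm behind (+x), 6 mm above the prongs. The collar lies between lips and column, the stem in the gap
- fix_jar: white-lidded jar, 62 mm across, 104 mm high, loose; origin under its centre. The jar and the stand may change places
- slide_carton: small dark red box, 32 x 82 x 30 mm, loose; origin under its centre
- petri_dish: petri dish, 62 mm across, 15 mm high, loose; origin under its centre
- coverslips_a: small blue box, 34 x 34 x 22 mm, loose; origin under its centre
- pencil: red pencil, 139 mm long, 7 mm thick, lying in front of the bench, loose; origin under its centre
- specimen_cup_b: white-lidded specimen cup, 58 mm across, 75 mm high, loose; origin under its centre
Mind the look-alikes: they are no part of the job. What is shaped like the part that bears fork but pink or purple is not meant.

How it is judged:
By the outcome, as a careful person would: the job done as asked, in the order asked, and still so for the second after the job is handed in, with the robot touching nothing.
It also fails if it takes over 67 s, if anything falls off the work surface, if the arm or the gripper's body presses on something with over 40 N, if the wrist force passes 120 N, or if a joint passes its speed limit or range.

## Robot

A 6-joint arm with a two-finger parallel gripper is mounted at the origin on a cart in front of the work surface, level with it; the furniture and walls round the work are solid. World frame = base frame: x ahead of the robot, y to its left, z up, the work surface at z = 0. Lengths are in m, angles in degrees, forces in N, time in s.
With the tool pointing down it reaches from about 0.325 to 0.775 m from the base axis. Payload 5.5 kg.
Tool frame: the origin (TCP) lies at the centre of the arm's flange, where the gripper is bolted on; the fingertips stand 182 mm ahead of it and the grasp point (between the pads) lies 163 mm ahead of it; z points along the fingers, y is the line along which they close (so a half turn about z gives the same grasp; the last joint's range is limited). The gripper opens to 88 mm and grips with 3 to 60 N. Pads are 20 mm wide; open, the fingers measure 115 mm over their backs; the gripper's body (75 mm by 178 mm) begins 61 mm behind the grasp point.
Start: joints at [72.955, 5.22, 70.514, -0, 104.267, -3.249], TCP at [0.143, 0.583, 0.405] pointing down, gripper open.
Joint ranges: [-164.24, 164.24], [-49.07, 125.15], [9.68, 141.18], [-86.29, 266.29], [3.28, 154.24], [-151.56, 151.56]. Speed limits (degrees/s): [147.25, 147.25, 172.46, 180, 180, 180].

## Interface

Orientations are given as [roll, pitch, yaw] about the fixed x, y, z axes, in that order (R = Rz(yaw) Ry(pitch) Rx(roll)).
In Python, from station import r gives the robot as it stands. The module is installed in compiled form; this text tells all that it offers. Calls block until the motion is done:
- r.reach(position, orientation): joint-space move of the TCP to a pose.
- r.servo_line(position, rotation=None, speed=0.15): straight line of the TCP; rotation=None keeps the orientation; speed is the mean speed in m/s.
- r.move_joints(angles): joint-space move.
- r.let_go() and r.grab(squeeze=None): open the fingers fully, or close them until they stop; squeeze is the grip in N (None keeps the last).
- r.wait(seconds).
- r.inverse_kinematics(position, orientation): joint angles nearest the present ones, or None.
- r.sense(): the state.
- r.snapshot(name): name is "side" or "top"; returns a dict with "frame" (480x640x3 uint8, red, green, blue), "fx", "fy", "cx", "cy" (pixels), "R" (3x3) and "t" (3): a world point X has camera coordinates R X + t. Camera axes: x right, y down, z forward; pixel columns grow to the right and rows downward; lengths in m; the calibration is good to about 2 mm. A picture is of the moment at which its call begins. There is no depth.
A pose or a line that the arm cannot do raises r.IKError and nothing moves.
- r.hand_in(): hands the job in; it is judged then, once.
The state is a dict: "clock": time; "joints": joint angles; "joint_vel": joint speeds; "joint_torque": joint torques, N m; "tcp_pos": TCP position; "orientation": TCP orientation; "contact_force": force on the tool from outside, world axes, zero at the start; "torque": the same for the moment, N m; "opening": finger opening in m; "gripper_force": force on a finger pad.
Only numpy, scipy, OpenCV 4.12 (cv2) and the standard library are available. Lean on these libraries where they do the work, as an engineer would, in place of code of your own. Each camera call takes 0.05 s, during which the arm holds its last target. There are 200 camera calls.

## Working session

There is one attempt and no reset: what is moved stays moved. The work goes in short steps, each a Python script; the robot and the scene stay as the last script left them, time stands still between calls to the robot, and variables do not carry over. Pictures are saved under pics/ and viewed, at most 10 in all, crops included, and the job is handed in when it is done.

```bash
mkdir -p pics
python3 - <<'E'
from station import r
import cv2,pickle
D={}
for n in("side","top"):
    s=r.snapshot(n);D[n]=s;cv2.imwrite(f"pics/{n}0.png",s["frame"][:,:,::-1])
    print(n,s["fx"],s["cx"],s["cy"],s["R"],s["t"], -s["R"].T@s["t"])
pickle.dump(D,open("d.pkl","wb"));print(r.sense())
E
```

```text
side 513.4816446589601 310.8929792825052 232.08835764539032 [[-0.95775931 -0.2870856  -0.01670196]
 [-0.16742226  0.60388234 -0.77929192]
 [ 0.23380951 -0.74357782 -0.62643846]] [0.49957604 0.15872127 1.46273708] [0.16304524 1.13523096 1.04834886]
top 462.711858216277 319.96875120680266 233.28528041831834 [[ 0.01419071 -0.99989349  0.00340973]
 [-0.99685618 -0.01441329 -0.07791023]
 [ 0.07795108 -0.00229341 -0.99695455]] [-0.04226657  0.5248313   1.54595085] [ 0.40327258 -0.03115203  1.58227658]
{'clock': 0.1, 'joints': array([ 7.29559467e+01,  5.25805993e+00,  7.05736529e+01, -1.20447258e-03,
        1.04267748e+02, -3.24840192e+00]), 'joint_vel': array([ 0.00950928, -0.0888925 , -0.26393018,  0.07958716, -0.04733609,
       -0.02264626]), 'joint_torque': array([ 1.69426356e-03, -4.47857273e+01, -4.07571995e+01,  7.00232852e-02,
        2.84729234e-02, -1.37897164e-04]), 'tcp_pos': array([0.14309234, 0.58273712, 0.40364045]), 'orientation': array([-1.79900633e+02, -4.46997425e-03,  1.66204049e+02]), 'contact_force': array([-0.85280403, -0.02446987,  0.41497398]), 'torque': array([ 0.01823009, -0.00679107,  0.08406243]), 'gripper_force': 0.0, 'opening': 0.0878413036278456}
```

View pics/side0.png

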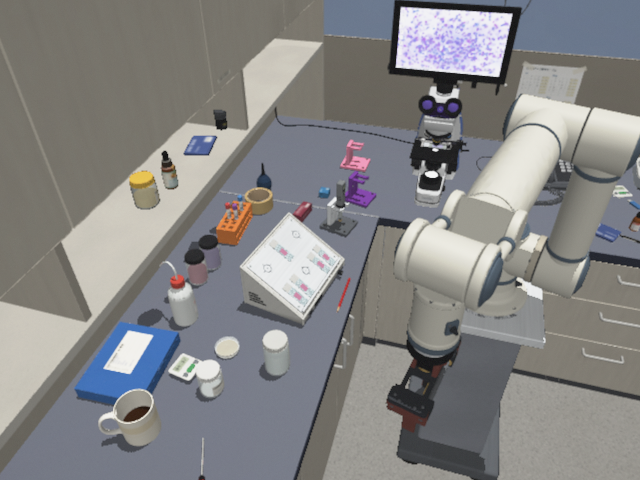

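View pics/top0.png

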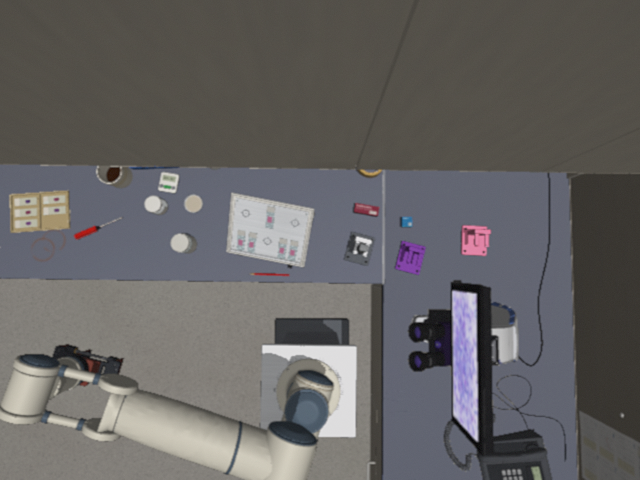

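Candidates for the stand: side view has a grey/white stand at (338,210) holding a grey thermometer, purple at (358,190) and pink at (354,158). In the top view these are grey (358,248), purple (410,257) and pink (475,240). I choose the grey one and will check it in a close crop, alongside the plate.

Run:
```python
import cv2,pickle,numpy as np
D=pickle.load(open("d.pkl","rb"))
s=D["side"]["frame"][:,:,::-1];t=D["top"]["frame"][:,:,::-1]
up=lambda a,w,h:cv2.resize(a,(w,h),interpolation=cv2.INTER_CUBIC)
a=up(s[165:255,290:380],540,540)
b=up(t[225:275,335:385],250,250); 
can=np.zeros((540,800,3),np.uint8);can[:,:540]=a;can[:250,545:795]=b
cv2.imwrite("pics/c1.png",can)
b=up(t[185:275,220:320],800,720)[:600]
a=up(s[205:325,235:350],575,600)
cv2.imwrite("pics/c2.png",np.hstack([up(t[185:275,220:320],400,360),up(s[205:325,235:350],345,360)]))
```

```text
(no output)
```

View pics/c1.png

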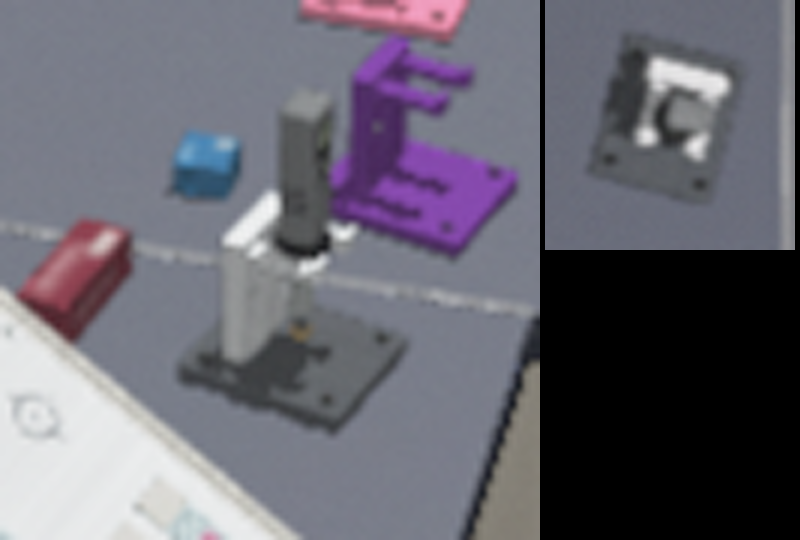

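View pics/c2.png

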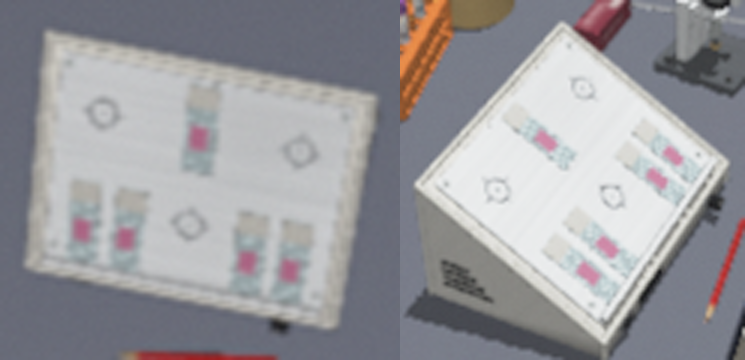

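The close crop confirms the choice: a grey handle with a black collar in a white fork on a dark base. Crop c2 gives the rings in top pixels as left (245.6,213.4), middle (267,241.4), right (295,223). In side pixels they are left (267,269), middle (306,270.5), right (296,234). Next I refine these and triangulate.

```bash
cat > h.py <<'E'
import cv2,pickle,numpy as np
from scipy.optimize import least_squares
from scipy.spatial.transform import Rotation as Ro
def proj(c,X):
    q=np.atleast_2d(X)@c["R"].T+c["t"];return np.c_[c["cx"]+c["fx"]*q[:,0]/q[:,2],c["cy"]+c["fy"]*q[:,1]/q[:,2]]
def ray(c,p,z):
    d=c["R"].T@np.array([(p[0]-c["cx"])/c["fx"],(p[1]-c["cy"])/c["fy"],1]);o=-c["R"].T@c["t"]
    return o+d*(z-o[2])/d[2]
def dark(c,p,w=6):
    for _ in range(3):
        u,v=np.round(p).astype(int);g=c["frame"][v-w:v+w+1,u-w:u+w+1].astype(float).mean(2)
        k=np.clip(np.median(g)-15-g,0,None);Y,X=np.mgrid[-w:w+1,-w:w+1]
        p=np.array([u+(k*X).sum()/k.sum(),v+(k*Y).sum()/k.sum()])
    return p
M=np.array([[50,80,0],[-35,0,0],[50,-80,0]])/1e3
def marks(q): return (Ro.from_euler("z",q[3])*Ro.from_euler("y",-32,degrees=True)).apply(M)+q[:3]
E
python3 - <<'E'
from h import *
D=pickle.load(open("d.pkl","rb"));T,S=D["top"],D["side"]
pt=np.array([dark(T,p) for p in[(245.6,213.4),(267,241.4),(295,223)]]);ps=np.array([dark(S,p) for p in[(267,269),(306,270.5),(296,234)]])
print(pt.round(2),ps.round(2))
for a,b in zip(pt,ps):
    f=least_squares(lambda X:np.r_[proj(T,X)[0]-a,proj(S,X)[0]-b],[.5,0,.1]);print("tri",f.x.round(4),f.fun.round(2))
f=least_squares(lambda q:(np.r_[proj(T,marks(q))-pt,proj(S,marks(q))-ps]).ravel(),[.5,0,.09,-.2])
print("bench",f.x.round(4),np.degrees(f.x[3]),f.fun.round(2));print(marks(f.x).round(4));np.save("q.npy",f.x)
# stand
x0,y0=335,225;c=T["frame"][y0:275,x0:380].astype(int);mx,mn=c.max(2),c.min(2)
print(c[::2,::2].mean(2).astype(int)[0:25])
white=(mn>150);base=(mx<112)&(mx-mn<22)
for n,m in(("white",white),("base",base)):
    k,l,st,ce=cv2.connectedComponentsWithStats(m.astype(np.uint8));
    i=1+st[1:,4].argmax();P=np.argwhere(l==i)[:,::-1].astype(np.float32)+[x0,y0]
    R=cv2.minAreaRect(P.astype(np.float32));print(n,st[i],R)
    B=cv2.boxPoints(R);print(np.array([ray(T,p,.008 if n=="base" else .089)[:2] for p in B]).round(4))
for p in[(363,247)]: print("handle top",ray(T,p,.175))
# grip axis in side view
print("side handle top",ray(S,(341.2,181.5),.175),proj(S,ray(T,(363,247),.175)),proj(S,ray(T,(363,247),.175)-[0,0,.09]))
E
```

```text
[[245.33 212.68]
 [267.   241.12]
 [294.97 222.99]] [[267.21 268.01]
 [305.13 269.84]
 [295.3  234.18]]
tri [0.5805 0.2046 0.1141] [ 0.01  0.03 -0.02 -0.  ]
tri [0.4946 0.1387 0.0697] [-0.09 -0.39  0.34  0.03]
tri [0.5516 0.0461 0.1129] [-0.12 -0.5   0.47  0.05]
bench [ 0.5241  0.1332  0.0875 -0.1822] -10.439711970029313 [ 0.15  0.09 -0.02 -0.48 -0.37 -0.47  0.09 -0.07  0.24  0.18  0.45 -0.07]
[[0.5803 0.2042 0.114 ]
 [0.4949 0.1385 0.0689]
 [0.5513 0.0468 0.114 ]]
[[110 110 110 111 111 111 111 111 108 110 111 111 111 110 109 110 110 109
  110 111 108 111 110]
 [111 110 110 109 110 111 109 111 109 111 111 111 111 111 110 111 110 111
  109 110 111 110 110]
 [111 110 110 110 111 111 112 111 109 110 113 112 111 109 110 110 111 110
  111 112 111 110 112]
 [109 112 110 109 110 109 110 108  97 102 103 111 111 113 110 111 111 109
  111 110 109 110 112]
 [110 111 111 111 112 112 112 108  81  88  92  92  95 101 109 111 111 112
  112 110 110 112 111]
 [111 112 110 111 112 111 112  98  69  51  84 100  94  88  91  87  96 105
  108 110 112 111 112]
 [110 110 110 111 111 111 111  89  56  54 102 21
[... 1665 characters left out ...]
2 112 112
  113 112 112 113 112]
 [114 112 112 113 113 112 112 112 112 112 112 113 112 113 112 113 113 113
  112 114 113 113 113]]
white [21 11 16 10 85] ((363.11767578125, 241.02944946289062), (15.764815330505371, 6.790997505187988), 14.03624439239502)
[[ 0.4921 -0.1471]
 [ 0.5135 -0.1523]
 [ 0.5018 -0.2018]
 [ 0.4804 -0.1966]]
base [  8   6  32  35 562] ((358.7941589355469, 248.32354736328125), (26.436382293701172, 30.802024841308594), 14.03624439239502)
[[ 0.4362 -0.1117]
 [ 0.5385 -0.1362]
 [ 0.5178 -0.2239]
 [ 0.4157 -0.199 ]]
handle top [ 0.47332192 -0.16598259  0.175     ]
side handle top [ 0.47037901 -0.16534706  0.175     ] [[340.32500552 181.25343462]] [[339.7850199  204.90898109]]
```

Both views agree: the thermometer axis is near (0.472,-0.166), stand yaw is about -13.5° and bench yaw about -10.4°. The ring heights fit the stated geometry. Next I check IK for both tool branches and refine the handle centre.

```bash
cat >> h.py <<'E'
Rx=Ro.from_euler("x",180,degrees=True)
def up(yaw,flip): return Ro.from_euler("z",yaw,degrees=True)*Rx*Ro.from_euler("z",180*flip,degrees=True)
def sq(q,flip): return Ro.from_euler("z",q[3])*Ro.from_euler("y",-32,degrees=True)*Rx*Ro.from_euler("z",180*flip,degrees=True)
rpy=lambda R:R.as_euler("xyz",degrees=True)
N=lambda q:sq(q,0).apply([0,0,-1])
E
python3 - <<'E'
from h import *
from station import r
D=pickle.load(open("d.pkl","rb"));T=D["top"];q=np.load("q.npy")
c=T["frame"][240:258,355:375].astype(int);m=((c.mean(2)>116)&(c.mean(2)<145)).astype(np.uint8)
k,l,st,ce=cv2.connectedComponentsWithStats(m,connectivity=4);print(l)
i=l[7,8];P=np.argwhere(l==i)[:,::-1].astype(np.float32)+np.float32([355,240])
R=cv2.minAreaRect(P);print(st[i],ce[i]+[355,240],R,ray(T,R[0],.175))
for f in(0,1):
    print(f,"stand",r.inverse_kinematics([.472,-.166,.296],rpy(up(-13.5,f))),r.inverse_kinematics([.472,-.166,.48],rpy(up(-13.5,f))))
    for p in marks(q):
        print(r.inverse_kinematics(p+N(q)*.266,rpy(sq(q,f))),r.inverse_kinematics(p+N(q)*.33,rpy(sq(q,f))))
E
```

```text
[[ 1  0  0  0  0  0  0  0  0  0  0  0  0  0  0  0  2  0  0  0]
 [ 0  0  0  0  0  0  0  0  0  0  0  0  0  0  0  0  0  0  0  0]
 [ 0  0  0  0  0  3  3  3  0  0  0  0  0  0  0  0  0  0  0  0]
 [ 0  4  0  0  5  0  0  0  0  0  6  0  0  0  0  0  0  0  0  0]
 [ 0  4  4  0  0  0  0  0  0  0  0  0  0  0  0  7  0  0  0  0]
 [ 0  4  0  0  0  0  8  8  8  8  8  8  0  0  8  0  0  0  0  0]
 [ 0  4  0  0  0  0  8  8  8  8  8  8  8  8  8  0  0  0  0  0]
 [ 9  0  0  0  0  8  8  8  8  8  8  8  8  8  0  0  0  0  0  0]
 [ 9  0  0  0  0  8  8  8  8  8  8  8  8  8  0  0  0  0  0  0]
 [ 9  0  0  0  0  8  8  8  8  8  8  8  8  8  0  0  0  0  0  0]
 [ 0 10  0  0  0  0  0  0  8  8  8  8  8  0  0  0  0  0  0  0]
 [ 0  0  0  0  0  0  0  0  0  0  8  0  8  0  0  0  0  0  0  0]
 [ 0  0 11  0  0  0  0  0  0  0  0  0  0  0  0  0  0  0  0  0]
 [ 0  0 11  0  0  0  0  0  0  0  0  0  0  0  0  0  0  0  0  0]
 [12  0  0  0  0  0  0  0  0  0  0  0 13  0  0  0  0  0  0  0]
 [ 0  0  0  0  0  0  0  0  0  0  0  0  0  0  0  0  0  0  0  0]
 [ 0  0  0  0  0  0  0  0  0  0  0  0  0  0  0  0  0  0  0  0]
 [ 0  0  0  0  0  0  0  0  0 
[... 822 characters left out ...]
86530534]
1 stand [-2.32729831e+01 -9.95057797e+00  9.62703326e+01 -2.54444375e-14
  9.36802453e+01 -9.97729831e+01] [-2.32729831e+01 -8.40697506e+00  7.61820840e+01 -2.54444375e-14
  1.12224891e+02 -9.97729831e+01]
[ 30.21229408 -21.4713937  103.89983007 -21.1223372   73.33404223
 -47.61570663] [ 33.33329081 -25.19120695 101.16105896 -21.82263794  80.46569744
 -47.11209039]
[ 27.77359045 -41.06959425 121.39591868 -19.89174882  74.45820641
 -50.73277054] [ 31.81947316 -45.09362941 118.10909306 -21.05654562  82.68258671
 -49.57628219]
[  9.41111319 -38.19482379 115.17182139 -10.8534321   72.87180905
 -69.7453766 ] [ 11.57834017 -42.56115314 112.13477615 -11.61923098  80.5371601
 -69.13469466]
```

Run:
```python
from h import *
from station import r
o=rpy(up(-13.5,1));p=np.array([.471,-.1675,.296])
r.reach(p+[0,0,.16],o); r.servo_line(p+[0,0,.0],speed=.12)
s=r.sense();print(s["clock"],s["tcp_pos"],s["contact_force"])
a=r.snapshot("side");b=r.snapshot("top")
u=lambda a:cv2.resize(a[:,:,::-1],(400,400),interpolation=cv2.INTER_CUBIC)
cv2.imwrite("pics/g1.png",np.hstack([u(a["frame"][150:250,290:390]),u(b["frame"][205:305,310:410])]))
```

```text
4.4667 [ 0.47119148 -0.16759806  0.2970272 ] [ 0.92829732  0.29446989 -0.88609613]
```

View pics/g1.png

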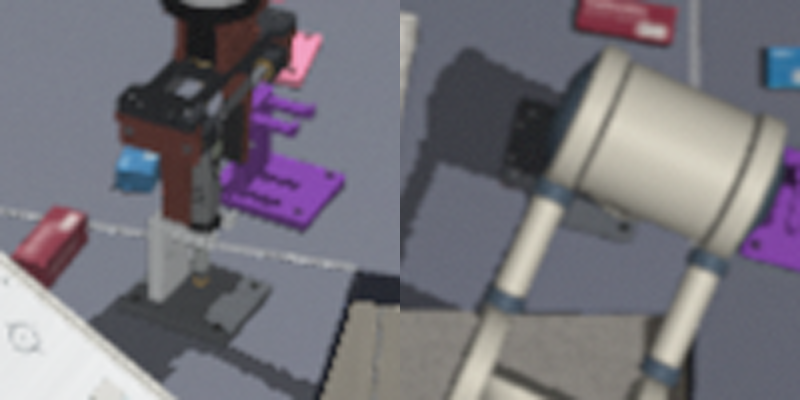

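The open fingers straddle the handle and are centred in x: the handle's right edge is at crop (219,200), where I expected it. Now I grab and lift.

Run:
```python
from h import *
from station import r
r.grab(30);s=r.sense();print(s["clock"],s["opening"],s["gripper_force"],s["contact_force"],s["tcp_pos"])
p=np.array([.471,-.1675,.296])
r.servo_line(p+[0,0,.19],speed=.15)
s=r.sense();print(s["clock"],s["opening"],s["contact_force"],s["tcp_pos"])
q=np.load("q.npy");m=marks(q)[0];n=N(q);o=rpy(sq(q,1))
r.reach(m+n*.33,o);r.wait(.2)
s=r.sense();print(s["clock"],s["opening"],s["contact_force"],s["tcp_pos"],m+n*.33)
r.servo_line(m+n*.281,speed=.06)
r.wait(.2);s=r.sense();print(s["clock"],s["contact_force"]@n,s["tcp_pos"]-(m+n*.281),s["orientation"]-o)
a=r.snapshot("side");b=r.snapshot("top")
pickle.dump((a,b),open("d2.pkl","wb"))
f=m+n*.01;print("foot exp px",proj(a,f),proj(a,f+n*.06),proj(a,m))
cv2.imwrite("pics/g2.png",cv2.resize(a["frame"][190:320,220:370][:,:,::-1],(690,598),interpolation=cv2.INTER_CUBIC))
```

```text
5.5417 0.02626010273481532 29.994169771671295 [0.88304286 2.11299791 0.77372534] [ 0.47107854 -0.16736391  0.29612284]
6.9583 0.02559579838422637 [-0.19249799  0.66822313 -2.38788727] [ 0.47108749 -0.16755975  0.48493065]
8.625 0.02594642240817429 [-0.06933966  0.02836163 -2.19037397] [0.40892675 0.23512072 0.39404679] [0.40835158 0.23584335 0.39383634]
9.7917 -2.1883653189153955 [-8.45501919e-05  7.98982621e-05  5.08322689e-04] [ 3.59962431e+02  3.49291553e-02 -9.22080447e-03]
foot exp px [[268.7849112  266.19617478]] [[278.04246831 255.32142203]] [[267.2988847  267.94179411]]
```

View pics/g2.png

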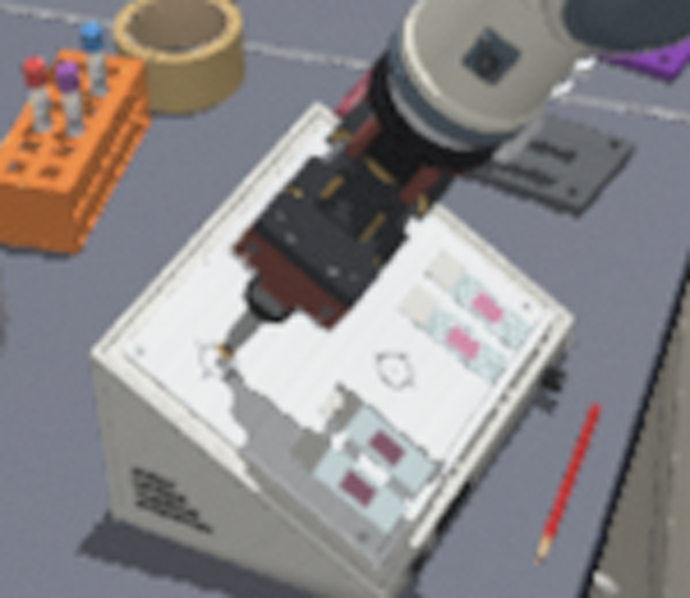

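The foot tip is at crop (226,353), which is side pixel (268.8,266.4). The predicted point 10 mm above the ring centre is (268.8,266.2), so the alignment is right. Now the left press, with force feedback.

```bash
cat >> h.py <<'E'
def press(r,i):
    q=np.load("q.npy");m=marks(q)[i];n=N(q);o=rpy(sq(q,1))
    F=lambda:np.mean([(r.wait(.03),r.sense()["contact_force"]@n)[1] for _ in range(4)])
    s=r.sense()["tcp_pos"]
    if np.linalg.norm(s-(m+n*.281))>.004:
        r.reach(m+n*.32,o);r.servo_line(m+n*.281,speed=.08)
    r.wait(.2);f0=F();d=.268;r.servo_line(m+n*d,speed=.02);f=F()-f0;L=[(d,f)]
    while f<1.9 and d>.258:
        d-=.0012;r.servo_line(m+n*d,speed=.02);f=F()-f0;L.append((round(d,4),f))
    r.wait(2.1);L.append(("end",F()-f0,r.sense()["tcp_pos"]-m-n*d))
    r.servo_line(m+n*.281,speed=.03);s=r.sense();print(i,s["clock"],L,"free",F()-f0)
    r.servo_line(m+n*.33,speed=.1)
E
python3 -c "
from h import *
from station import r
press(r,0)"
```

```text
0 13.975 [(0.268, np.float64(2.57970113892618)), ('end', np.float64(2.556264313628643), array([1.44180796e-05, 1.32621279e-05, 2.07274739e-05]))] free 0.03890242014500256
```

```bash
sed -i 's/d=.268;/d=.270;/' h.py; python3 -c "
from h import *
from station import r
press(r,1);press(r,2)
s=r.sense();print(s['clock'],s['opening'])
a=r.snapshot('side');q=np.load('q.npy');m=marks(q)[2];n=N(q)
print(proj(a,m+n*.059),proj(a,m+n*.119))
cv2.imwrite('pics/g3.png',cv2.resize(a['frame'][180:280,240:360][:,:,::-1],(720,600),interpolation=cv2.INTER_CUBIC))"
```

```text
1 19.85 [(0.27, np.float64(2.1748325157556487)), ('end', np.float64(1.9703826602861996), array([-1.42106962e-06, -7.42753732e-06, -5.86877805e-06]))] free 0.4908678800525923
2 26.1417 [(0.27, np.float64(1.6904401535733624)), (0.2688, np.float64(2.278982279945475)), ('end', np.float64(2.255184578894633), array([-4.03217741e-06,  2.03838419e-05,  4.44386528e-05]))] free 0.03198811818496816
26.9167 0.025814718915337025
[[304.9039617  223.34444414]] [[314.78924591 211.71916353]]
```

View pics/g3.png

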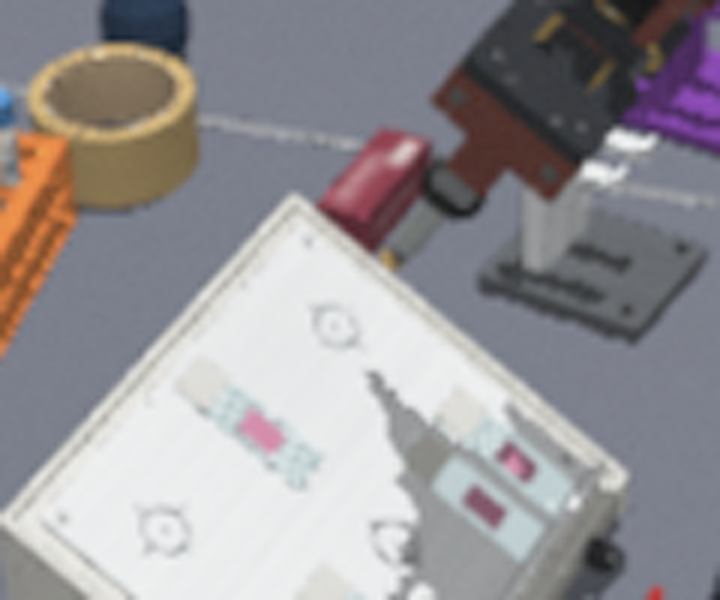

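The last press is done. The foot tip at crop (390,260) is where predicted, so nothing has slipped in the hand. Now I hang it back at the pickup pose, stepping down by force.

Run:
```python
from h import *
from station import r
p=np.array([.4711,-.1674,.296]);o=rpy(up(-13.5,1))
r.reach(p+[0,0,.19],o);r.servo_line(p+[0,0,.012],speed=.1);r.wait(.3)
F=lambda:np.mean([(r.wait(.03),r.sense()["contact_force"])[1] for _ in range(4)],0)
f0=F();print("base",f0)
z=.306
while z>.2945:
    r.servo_line([p[0],p[1],z],speed=.03);f=F()-f0;print(round(z,4),f.round(2))
    if f[2]>1.0 or np.hypot(*f[:2])>5: break
    z-=.0015
s=r.sense();print(s["clock"],s["tcp_pos"])
```

```text
base [-0.0335557   0.03536075 -2.1291757 ]
0.306 [-0.07 -0.17  0.35]
0.3045 [-0.25 -0.23  0.35]
0.303 [0.09 0.15 0.02]
0.3015 [0.03 0.08 0.17]
0.3 [-0.14 -0.39  0.07]
0.2985 [-0.09  0.19  0.02]
0.297 [ 0.03 -0.24  0.17]
0.2955 [-0.39  0.25  5.18]
33.35 [ 0.47115112 -0.1674368   0.29609421]
```

Run:
```python
from h import *
from station import r
r.servo_line([.4711,-.1674,.2963],speed=.03);r.let_go();r.wait(.3)
r.servo_line([.4711,-.1674,.46],speed=.12)
j=r.sense()["joints"];j[0]=60;r.move_joints(j);r.wait(.3)
a=r.snapshot("side");b=r.snapshot("top");print(r.sense()["clock"])
u=lambda x:cv2.resize(x[:,:,::-1],(400,400),interpolation=cv2.INTER_CUBIC)
D=pickle.load(open("d.pkl","rb"))
cv2.imwrite("pics/e.png",np.hstack([u(a["frame"][165:255,290:380]),u(b["frame"][200:300,300:400])]))
d=cv2.absdiff(b["frame"],D["top"]["frame"]).max(2)[170:280,120:500]>40;print("top diff px",d.sum(),np.argwhere(d).mean(0)+[170,120] if d.any() else 0)
```

```text
39.2333
top diff px 8 [250.375 359.875]
```

View pics/e.png

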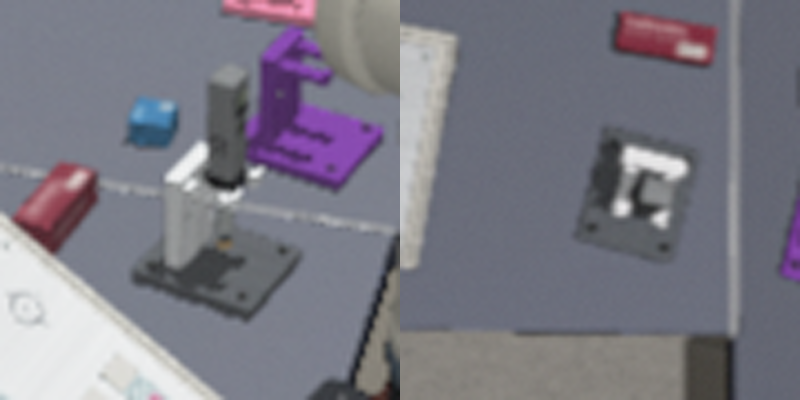

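The thermometer hangs upright in the white fork, with its collar on the prongs at side crop (225,183). Everything else is where it was at the start: only 8 pixels differ in the top view, all at the stand.

```bash
python3 -c "
from station import r
print(r.hand_in())"
```

```text
the job is handed in; nothing more can be done
None
```

The surface check is done and handed in at about 39 s: left, middle and right rings were each pressed part-way for about 2 s, and the thermometer hangs upright in its fork with the gripper clear.

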